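# Fit the cup chuck to the bench trimming wheel

### The arm

A 7-joint arm with a two-finger parallel gripper is mounted at the origin on the work surface. World frame = base frame: x ahead of the robot, y to its left, z up, the work surface at z = 0. Lengths are in m, angles in degrees, forces in N, time in s.
With the tool pointing down it reaches from about 0.425 to 0.875 m from the base axis. Payload 4.7 kg.
Tool frame: the origin (TCP) lies on the centre line of the jaws, within the pads' length; the fingertips stand 14 mm ahead of it and the grasp point (between the pads) lies 5 mm behind it; z points along the fingers, y is the line along which they close (so a half turn about z gives the same grasp; the last joint's range is limited). The gripper opens to 87 mm and grips with 3 to 60 N. Pads are 19 mm wide; open, the fingers measure 117 mm over their backs; the gripper's body (75 mm by 190 mm) begins 51 mm behind the grasp point.
Start: joints at [77.985, 18.392, -4.016, 83.108, 1.295, 78.541, -3.26], TCP at [0.144, -0.634, 0.217] pointing down, gripper open.
Joint ranges: [-163.93, 163.93], [-17.29, 119.83], [-79.2, 71.16], [3.27, 140.29], [-89.18, 269.18], [5.43, 117.66], [-154.24, 154.24]. Speed limits (degrees/s): [147.25, 147.25, 180, 180, 180, 180, 180].

### API

Orientations are given as [roll, pitch, yaw] about the fixed x, y, z axes, in that order (R = Rz(yaw) Ry(pitch) Rx(roll)).
In Python, from cell import env gives the robot as it stands.
- The arm moves only by the tool jog_arm, never from a script. Its argument "motion" is a list that holds one entry, the list of rows, each a list of 7 numbers: the shift along the tool's x, y, z in units of 0.1 m (1.0 is 0.1 m), then the turn, a rotation vector about the tool's x, y, z in units of 180 degrees (1.0 is 180 degrees), then the closure, from 0 (fully open) to 1 (shut). A call has 1 to 5 rows; each row is the pose to reach, as a shift and turn from the pose commanded when the call began, along the tool's axes at that moment, turning the shorter way round; what a row does not reach only later rows make up. A row lasts 1/10 s, in which the tool goes at most 50 mm and 8.59 degrees, less where a joint would pass 70% of its speed; a pose out of reach is approached as far as the arm can. A call with a number of a shift or a turn outside -1 to 1 is refused whole. A call with a gripper value outside its range is refused whole. The fingers move at their own pace and stop on an object; "grip_force" is the grip in N (left out, the last holds). Time passes only in rows, so rows that repeat a pose let the fingers close. It gives the time, the measured TCP pose, the force, the opening and the grip force at its end, in the units of the state.
- env.get_obs(): the state, without advancing time (a new reading comes with each control period).
- env.read_camera(name): name is "scene" or "top"; returns (picture, depth): 480x640x3 uint8, red, green, blue; 480x640 float32, m along the optical axis (not along the pixel's ray), 0 where there is no reading.
- env.camera_info(name): a dict with "camera_matrix" (3x3 intrinsics, pixels), "origin" and "orientation" of the camera in the world. Camera axes: x right, y down, z forward; pixel columns grow to the right and rows downward; lengths in m; the calibration is good to about 2 mm. A picture is of the moment at which its call begins. camera_info takes no time and is no camera call.
- env.sign_off(): hands the job in; it is judged then, once.
The state is a dict: "time_s": time; "qpos": joint angles; "joint_velocities": joint speeds; "effort": joint torques, N m; "tool_pos": TCP position; "tool_rot": TCP orientation; "force": force on the tool from outside, world axes, zero at the start; "wrist_torque": the same for the moment, N m; "grip_width": finger opening in m; "grasp_force": force on a finger pad.
Only numpy, scipy, OpenCV 4.12 (cv2) and the standard library are available. Lean on these libraries where they do the work, as an engineer would, in place of code of your own. Each camera call takes 0.05 s, during which the arm holds its last target. There are 200 camera calls.

### The job

Fit the cup chuck to the bench wheel: lift it out of the wooden rack, put its keyed spindle into the hub of the big belt pulley, turn it until the key slips into the keyway, and push it fully home so that its shoulder sits flat on the hub. Do not let go: finish still gripping the chuck and pressing it down on the hub with a steady 10 N or more, so that the grub screw could be nipped up. Leave the other two heads in the rack, and the bowl and the jar, where they are.

Things in the scene. Friction and masses are not known exactly. Their poses are not given: they have to be found in the camera images.
- cup_chuck: The head to fit: plain aluminium cup, mouth up, 60 mm across, 52 mm tall, straight round side (grip across at any yaw), about 0.42 kg, on a steel spindle 22 mm across that points 48 mm down from its flat underside (the shoulder). Starts in one of the rack's holes, shoulder on the rack's top. Origin: centre of the shoulder; z up through the cup; x towards the key.
- cup_mouth (a point): Centre of the cup chuck's mouth, 52 mm above its shoulder. The recess is 46 mm across and 24 mm deep, the wall 7 mm, with a dark rubber lip; below the recess the cup is solid. A dark line, 3 mm wide, engraved across the rim and down the cup's outer side marks the side on which the key stands.
- key (a point): Middle of the outer face of the chuck's key, 15.5 mm from the spindle's axis and 15 mm below the shoulder. The key is 8 mm wide, stands 4.5 mm out of the spindle and runs from the shoulder 30 mm down.
- pilot_tip (a point): Centre of the spindle's lower end, 48 mm below the shoulder. The lowest 18 mm of the spindle, below the key, are a plain round pilot, 22 mm across; its last 4 mm taper to 15 mm.
- hub_top (a point): Centre of the top face of the steel hub in the middle of the big belt pulley, 125 mm above the table. Hub 56 mm across; bore 24 mm across, 55 mm deep. z up along the bore; x horizontal, towards the keyway. The pulley (132 mm across, its top 20 mm below the hub's) stays put unless turned with over 0.5 N m: belt and geared motor hold it.
- keyway (a point): Point in the keyway, on the pulley, 15.5 mm from the hub's axis and 15 mm below its top; the key's point lies here when the chuck is home. The keyway is 10.4 mm wide, reaches 17.2 mm from the axis and runs the bore's whole depth.
- wheel: The bench wheel, fixed: grey base plate 300 by 150 mm with bearing pedestal, pulley, belt and, 160 mm from the hub's axis, a geared motor whose shaft ends 118 mm above the table. Origin: on the hub's axis at table height; x points along the plate to the motor.
- rack: Wooden block, fixed, 290 by 90 by 65 mm, with three upright through holes 36 mm across in a row along its x, 95 mm apart, the middle one at its centre. Origin: centre of its underside.
- flat_head: Another head, to be left in the rack: flat aluminium disc 72 mm across and 22 mm tall, with a like spindle and mark. Origin: centre of its shoulder, on the rack's top.
- cone_chuck: Another head, to be left in the rack: aluminium cone 56 mm across at the foot, 53 mm tall, with a like spindle and mark. Origin: centre of its shoulder, on the rack's top.
- bisque_bowl: Unglazed terracotta bowl on the bench, 124 mm across, 55 mm tall, to be left alone. Origin: centre of its underside.
- glaze_jar: White jar with a lid on the bench, 68 mm across, 90 mm tall, to be left alone. Origin: centre of its underside.
There are look-alikes about, which are no part of the job. Leave any blue or green look-alike of the cup_chuck alone.

How it is judged (in metres and radians):
At the end, for the whole second after the job is handed in: Cup chuck home in the hub: shoulder within 3 mm of the hub's top and axis, key point within 4 mm of the keyway point, upright within 0.06 rad, at rest; still gripped (over 5 N) and pressed on the hub with over 8 N in all (its weight of about 4 N included) (z of cup_chuck in the frame of hub_top below 0.003 m and horizontal distance between cup_chuck and hub_top below 0.003 m and distance between key and keyway below 0.004 m and angle between cup_chuck's own z axis and vertical below 0.06 rad and linear speed of cup_chuck below 0.02 m/s and contact force between the fingers and cup_chuck above 5 N and contact force between cup_chuck and wheel above 8 N); the arm keeps its last pose, push and grip.
It fails at once if another head is taken out of the rack or knocked about (distance of any of flat_head, cone_chuck from where it was at the start of the episode above 0.025 m).
It fails at once if the bowl or the jar is moved or tipped (distance of any of bisque_bowl, glaze_jar from where it was at the start of the episode above 0.03 m or angle between any of bisque_bowl, glaze_jar's own z axis and vertical above 0.4 rad).
It also fails if it takes over 45 s, if anything falls off the work surface, if the arm or the gripper's body presses on something with over 40 N, if the wrist force passes 120 N, or if a joint passes its speed limit or range.

## Working session

There is one attempt and no reset: what is moved stays moved. The work goes in short steps, Python scripts to look and compute and a tool call to move; the robot and the scene stay as the last step left them, time stands still between calls to the robot, and variables do not carry over. Pictures are saved under pics/ and viewed, at most 10 in all, crops included, and the job is handed in when it is done.

Besides the shell and the picture viewer there is one more tool, called as name([rows], argument=value, ...), one row to a line, values as JSON. jog_arm: Moves the arm, as the interface text tells. Shifts and turns lie within -1 to 1; 1 stands for 0.1 m of shift or 180 degrees of turn. Its arguments: {"type":"object","properties":{"motion":{"type":"array","items":{"type":"array","items":{"type":"array","items":{"type":"number"}}}},"grip_force":{"type":"number"}},"required":["motion"]}

```bash
mkdir -p pics; ls; cat > h.py <<'E'
import numpy as np, cv2
from cell import env
from scipy.spatial.transform import Rotation as R
def shot(n):
    p,d=env.read_camera(n); np.savez(f'{n}.npz',p=p,d=d); return p,d
def cam(n):
    c=env.camera_info(n); o=np.array(c['orientation'],float)
    M=o if o.shape==(3,3) else R.from_euler('xyz',o,degrees=True).as_matrix()
    return np.array(c['camera_matrix']),np.array(c['origin']),M
def cloud(n,d):
    K,t,M=cam(n); v,u=np.mgrid[:480,:640]
    P=np.stack([(u-K[0,2])/K[0,0]*d,(v-K[1,2])/K[1,1]*d,d],-1)
    return P@M.T+t
def onz(n,u,v,z):
    K,t,M=cam(n); r=M@np.array([(u-K[0,2])/K[0,0],(v-K[1,2])/K[1,1],1]); return t+r*(z-t[2])/r[2]
E
python3 - <<'E'
from h import *
for n in('scene','top'):
    p,d=shot(n); cv2.imwrite(f'pics/{n}1.png',p[...,::-1]); print(env.camera_info(n))
print(env.get_obs())
E
```

```text
pics
{'camera_matrix': array([[613.39454593,   0.        , 322.37336587],
       [  0.        , 613.39454593, 236.42624209],
       [  0.        ,   0.        ,   1.        ]]), 'origin': array([1.53798059, 0.89477557, 1.32409378]), 'orientation': array([-131.77121177,    0.30823015,  130.38607655])}
{'camera_matrix': array([[485.42676371,   0.        , 326.00192983],
       [  0.        , 485.42676371, 237.99177252],
       [  0.        ,   0.        ,   1.        ]]), 'origin': array([ 0.26976665, -0.01021204,  1.27540992]), 'orientation': array([-1.69653983e+02,  6.15116005e-03, -8.92569999e+01])}
{'time_s': 0.1, 'qpos': array([77.98611401, 18.43386694, -4.01616208, 83.16718817,  1.29611697,
       78.54056965, -3.25857983]), 'joint_velocities': array([ 0.00356752, -0.0699069 ,  0.04988882, -0.14103906,  0.00120389,
        0.05150438,  0.04277171]), 'effort': array([-1.56715614e-04, -4.92566121e+01, -4.05678023e-01, -3.13399494e+01,
       -6.40360638e-02,  3.95180297e-02,  1.04259839e-04]), 'tool_pos': array([ 0.14408805, -0.63331881,  0.21558804]), 'tool_rot': array([-1.79903670e+02,  6.31142522e-03,  1.28257112e+01]), 'force': array([-0.37401821,  0.14546647, -0.08935614]), 'wrist_torque': array([ 0.0349609 ,  0.01980667, -0.05165436]), 'grasp_force': 0.0, 'grip_width': 0.08688183405037679}
```

View pics/scene1.png

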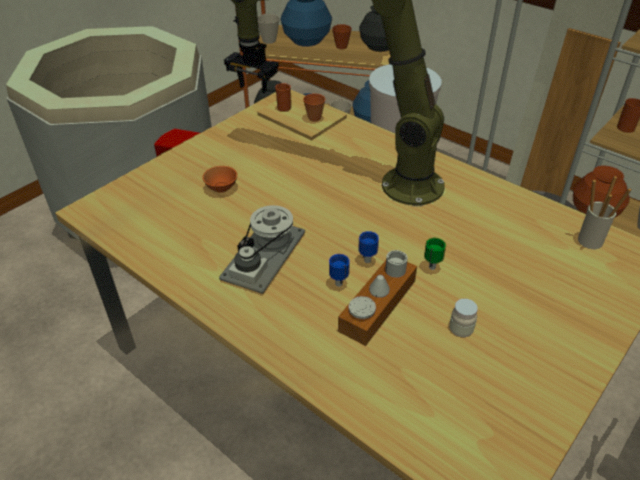

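View pics/top1.png

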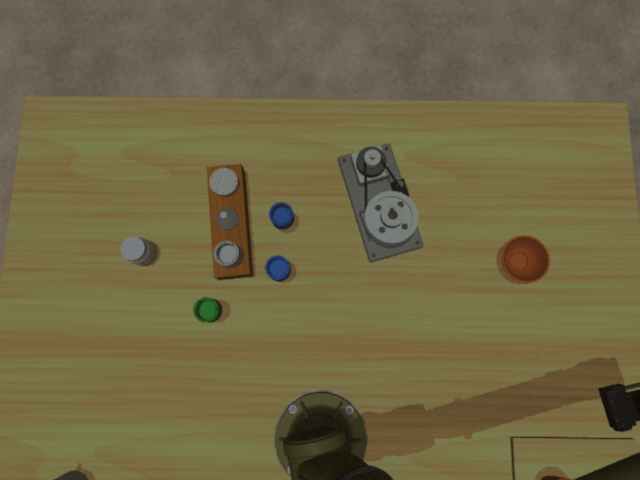

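The scene view shows the cup chuck at (397,263) at the near-robot end of the rack, with blue and green look-alikes around it. In the top view the cup is at (228,254), the hub at (392,214), the bowl at (525,259) and the jar at (138,250).

```bash
python3 - <<'E'
from h import *
def crop(n,u,v,w):
    p=np.load(n+'.npz')['p'][v-w:v+w,u-w:u+w]; return cv2.resize(p,(400,300) if 0 else (300,300),interpolation=cv2.INTER_CUBIC)
im=np.vstack([np.hstack([crop('top',228,254,25),crop('top',392,216,25)]),np.hstack([crop('scene',397,263,25),crop('scene',271,220,25)])])
cv2.imwrite('pics/c1.png',im[...,::-1])
def fit(n,box,zlo,zhi):
    d=np.load(n+'.npz')['d']; P=cloud(n,d); u0,u1,v0,v1=box
    Q=P[v0:v1,u0:u1].reshape(-1,3); Q=Q[(Q[:,2]>zlo)&(Q[:,2]<zhi)]
    c,r=cv2.minEnclosingCircle(Q[:,:2].astype(np.float32)); print(n,len(Q),c,r,Q.mean(0),np.median(Q[:,2]))
for n,b in(('top',(205,255,230,280)),('scene',(375,420,240,285))): fit(n,b,.105,.13)
for n,b in(('top',(360,425,185,245)),('scene',(245,297,200,245))): fit(n,b,.115,.135); fit(n,b,.095,.112)
E
```

```text
top 253 (0.4432274401187897, 0.23209932446479797) 0.030499285086989403 [0.44247006 0.23158215 0.11715692] 0.11799095235834578
scene 283 (0.48369431495666504, 0.24124443531036377) 0.07132954150438309 [0.4705647  0.23714517 0.11399444] 0.11467554925261503
top 365 (0.5406261682510376, -0.16858220100402832) 0.028925525024533272 [ 0.53949231 -0.16809766  0.12585817] 0.12621881155324788
top 1865 (0.5539596676826477, -0.15561695396900177) 0.08419771492481232 [ 0.54247457 -0.16674934  0.10378546] 0.10381057026955398
scene 204 (0.5424138903617859, -0.1670943945646286) 0.03396442532539368 [ 0.54450061 -0.16510654  0.12416276] 0.12468977827166805
scene 824 (0.5669413208961487, -0.17068634927272797) 0.0957547053694725 [ 0.55300857 -0.16072955  0.10303143] 0.10295148997336079
```

View pics/c1.png

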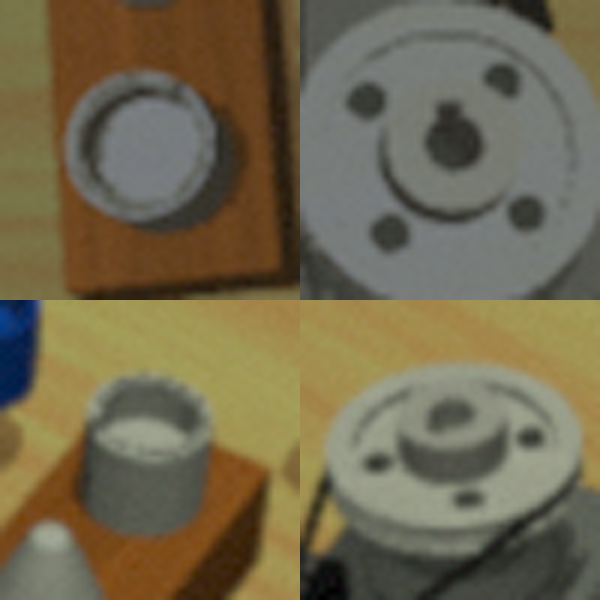

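```bash
python3 - <<'E'
from h import *
K6=lambda c,o:(c+.5)/6-.5+o
print('cup',onz('top',K6(140,203),K6(145,229),.117),'hub',onz('top',K6(153,367),K6(143,191),.125))
k=onz('top',K6(148,367),K6(106,191),.125);h=onz('top',K6(153,367),K6(143,191),.125);print('key yaw',np.degrees(np.arctan2(*(k-h)[1::-1])),np.linalg.norm(k-h))
K,t,M=cam('top')
A={}
for n in('top','scene'):
    A[n]=np.mean([env.read_camera(n)[0].astype(float) for _ in range(6)],0); np.save(n+'avg.npy',A[n])
def samp(n,P):
    K,t,M=cam(n); q=(P-t)@M; u=K[0,0]*q[...,0]/q[...,2]+K[0,2]; v=K[1,1]*q[...,1]/q[...,2]+K[1,2]
    return cv2.remap(A[n].astype(np.float32),u.astype(np.float32),v.astype(np.float32),cv2.INTER_CUBIC)
a=np.radians(np.arange(-180,180,.6)); 
def ring(c,r,z): return np.stack([c[0]+r*np.cos(a),c[1]+r*np.sin(a),0*a+z],-1)
c=(.4432,.232)
rows=[]
for n in('top','scene'):
    u=np.stack([ring(c,r,.117) for r in np.linspace(.018,.036,60)])
    s=np.stack([ring(c,.030,z) for z in np.linspace(.125,.06,60)])
    for P in(u,s): rows.append(cv2.resize(samp(n,P),(600,115)))
    tops=samp(n,np.stack([ring(c,r,.117) for r in (.0255,.0265,.0275,.0285)])).mean((0,2))
    print(n,[(int(np.degrees(a[i])),int(tops[i])) for i in range(0,600,10)])
hb=cv2.resize(samp('top',np.stack([ring(h,r,.125) for r in np.linspace(.005,.03,60)])),(600,115)); rows.append(hb)
im=np.clip(np.vstack(rows)*1.6,0,255)
cv2.imwrite('pics/u1.png',im[...,::-1])
b=[cv2.resize(A[n][v-17:v+17,u-17:u+17],(400,400),interpolation=cv2.INTER_CUBIC) for n,u,v in(('top',226,253),('scene',397,263))]
cv2.imwrite('pics/c2.png',np.clip(np.hstack(b)*1.5,0,255)[...,::-1])
E
```

```text
cup [0.44191162 0.23361876 0.117     ] hub [ 0.54008978 -0.16721224  0.125     ]
key yaw 6.867939463703591 0.0154971382508625
top [(-180, 101), (-174, 98), (-168, 107), (-162, 107), (-156, 107), (-150, 103), (-144, 98), (-138, 99), (-132, 97), (-126, 102), (-120, 100), (-114, 92), (-108, 90), (-102, 102), (-96, 96), (-90, 86), (-84, 95), (-78, 98), (-72, 94), (-66, 92), (-60, 91), (-54, 96), (-48, 96), (-42, 99), (-36, 96), (-30, 74), (-24, 82), (-18, 97), (-12, 106), (-6, 108), (0, 110), (5, 101), (11, 91), (17, 92), (23, 101), (29, 99), (35, 100), (41, 95), (47, 98), (53, 97), (59, 104), (65, 100), (71, 99), (77, 93), (83, 92), (89, 94), (95, 92), (101, 92), (107, 94), (113, 97), (119, 93), (125, 87), (131, 94), (137, 103), (143, 101), (149, 93), (155, 97), (161, 93), (167, 94), (173, 100)]
scene [(-180, 120), (-174, 126), (-168, 124), (-162, 119), (-156, 122), (-150, 129), (-144, 124), (-138, 117), (-132, 122), (-126, 123), (-120, 116), (-114, 113), (-108, 117), (-102, 124), (-96, 131), (-90, 134), (-84, 133), (-78, 130), (-72, 132), (-66, 138), (-60, 142), (-54, 134), (-48, 117), (-42, 97), (-36, 83), (-30, 92), (-24, 117), (-18, 130), (-12, 132), (-6, 128), (0, 128), (5, 123), (11, 132), (17, 137), (23, 125), (29, 124), (35, 123), (41, 119), (47, 117), (53, 116), (59, 117), (65, 125), (71, 122), (77, 118), (83, 121), (89, 121), (95, 124), (101, 124), (107, 120), (113, 115), (119, 115), (125, 120), (131, 128), (137, 134), (143, 131), (149, 123), (155, 122), (161, 130), (167, 133), (173, 127)][ WARN:0@8.116] global loadsave.cpp:1063 imwrite_ Unsupported depth image for selected encoder is fallbacked to CV_8U.
```

View pics/u1.png

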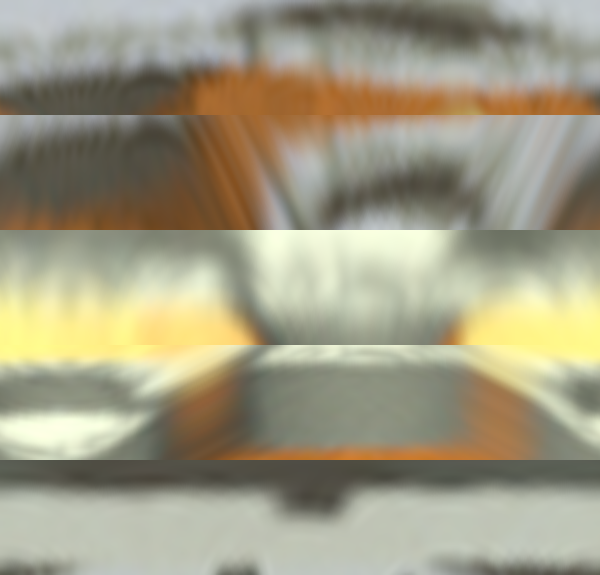

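View pics/c2.png

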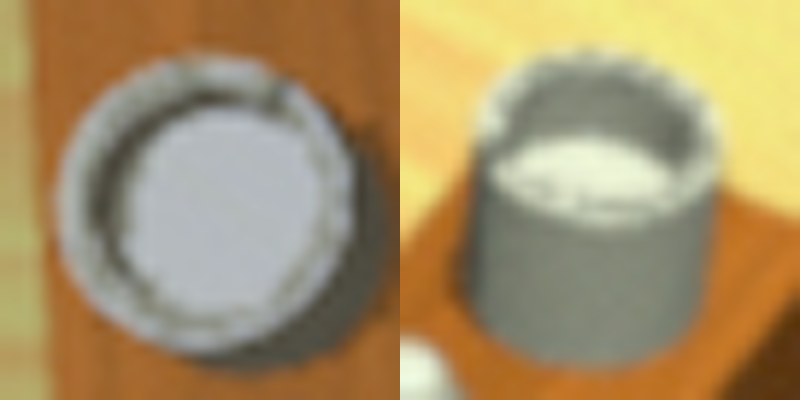

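In both views the mark is a dark notch at about -32° world yaw, for example at (275,90) in the left crop. The keyway is at about +7°, so the chuck has to turn about +38°. The cup is at (0.443,0.232) and the hub at (0.540,-0.168). I'll keep the current yaw of 12.8° and go round the base.

jog_arm([
  [[0.35, -0.23, 0, 0, 0, 0, 0], [0.7, -0.47, 0, 0, 0, 0, 0], [1, -0.67, 0, 0, 0, 0, 0]],
])

```text
time_s: 1.0
tool_pos: [0.2285, -0.5447, 0.2166]
tool_rot: [-180.0, -0.0, 12.9]
force: [1.7, -0.0, 0.0]
grip_width: 0.0871
grasp_force: 0.0
```

jog_arm([
  [[0.35, -0.23, 0, 0, 0, 0, 0], [0.7, -0.47, 0, 0, 0, 0, 0], [1, -0.67, 0, 0, 0, 0, 0]],
])

```text
time_s: 1.3
tool_pos: [0.3112, -0.4568, 0.2169]
tool_rot: [180.0, -0.0, 12.9]
force: [0.9, 0.3, -0.1]
grip_width: 0.0872
grasp_force: 0.0
```

jog_arm([
  [[0.35, -0.23, 0, 0, 0, 0, 0], [0.7, -0.47, 0, 0, 0, 0, 0], [1, -0.67, 0, 0, 0, 0, 0]],
])

```text
time_s: 1.6
tool_pos: [0.3937, -0.3692, 0.2169]
tool_rot: [180.0, -0.0, 12.9]
force: [-1.5, 0.5, 0.1]
grip_width: 0.0869
grasp_force: 0.0
```

jog_arm([
  [[0.35, -0.23, 0, 0, 0, 0, 0], [0.7, -0.47, 0, 0, 0, 0, 0], [1, -0.67, 0, 0, 0, 0, 0]],
])

```text
time_s: 1.9
tool_pos: [0.4763, -0.2816, 0.2169]
tool_rot: [180.0, -0.0, 12.9]
force: [0.2, -0.2, 0.1]
grip_width: 0.0869
grasp_force: 0.0
```

Batches run in order. Next is the run along y.

jog_arm([
  [[0.08, -0.5, 0, 0, 0, 0, 0], [0.16, -1, 0, 0, 0, 0, 0]],
])

```text
time_s: 2.1
tool_pos: [0.4687, -0.1822, 0.2162]
tool_rot: [-179.9, -0.0, 12.8]
force: [0.7, 0.3, -0.1]
grip_width: 0.087
grasp_force: 0.0
```

jog_arm([
  [[0.08, -0.5, 0, 0, 0, 0, 0], [0.16, -1, 0, 0, 0, 0, 0]],
])

```text
time_s: 2.3
tool_pos: [0.4615, -0.0822, 0.2167]
tool_rot: [180.0, -0.0, 12.8]
force: [0.4, 0.3, -0.0]
grip_width: 0.0871
grasp_force: 0.0
```

jog_arm([
  [[0.08, -0.5, 0, 0, 0, 0, 0], [0.16, -1, 0, 0, 0, 0, 0]],
])

```text
time_s: 2.5
tool_pos: [0.4548, 0.0176, 0.2168]
tool_rot: [179.9, -0.0, 12.8]
force: [1.3, 0.5, 0.4]
grip_width: 0.0871
grasp_force: 0.0
```

jog_arm([
  [[0.08, -0.5, 0, 0, 0, 0, 0], [0.16, -1, 0, 0, 0, 0, 0]],
])

```text
time_s: 2.7
tool_pos: [0.4483, 0.1173, 0.2169]
tool_rot: [179.9, -0.1, 12.8]
force: [0.5, -0.5, -1.1]
grip_width: 0.087
grasp_force: 0.0
```

jog_arm([
  [[0.08, -0.5, 0, 0, 0, 0, 0], [0.16, -1, 0, 0, 0, 0, 0], [0.16, -1, 0, 0, 0, 0, 0], [0.16, -1, 0, 0, 0, 0, 0]],
])

```text
time_s: 3.1
tool_pos: [0.4416, 0.2178, 0.2166]
tool_rot: [180.0, -0.0, 13.0]
force: [-0.3, -1.0, 0.5]
grip_width: 0.0872
grasp_force: 0.0
```

jog_arm([
  [[0.043, -0.141, 0, 0, 0, 0, 0], [0.043, -0.141, 0.3, 0, 0, 0, 0], [0.043, -0.141, 0.6, 0, 0, 0, 0], [0.043, -0.141, 0.6, 0, 0, 0, 0]],
])

```text
time_s: 3.5
tool_pos: [0.4413, 0.2277, 0.153]
tool_rot: [179.9, 0.4, 12.7]
force: [-0.1, -0.1, 0.3]
grip_width: 0.0871
grasp_force: 0.0
```

jog_arm([
  [[0, 0, 0.22, 0, 0, 0, 0], [0, 0, 0.44, 0, 0, 0, 0], [0, 0, 0.66, 0, 0, 0, 0], [0, 0, 0.66, 0, 0, 0, 0]],
])

```text
time_s: 3.9
tool_pos: [0.4424, 0.2289, 0.0892]
tool_rot: [179.9, 0.2, 12.7]
force: [-0.2, 0.0, 0.4]
grip_width: 0.0871
grasp_force: 0.0
```

jog_arm([
  [[0, 0, 0, 0, 0, 0, 1], [0, 0, 0, 0, 0, 0, 1], [0, 0, 0, 0, 0, 0, 1], [0, 0, 0, 0, 0, 0, 1], [0, 0, 0, 0, 0, 0, 1]],
], grip_force=40)

```text
time_s: 4.4
tool_pos: [0.4437, 0.232, 0.0914]
tool_rot: [-180.0, -0.1, 12.8]
force: [-0.3, 0.6, 4.4]
grip_width: 0.059
grasp_force: 40.0
```

jog_arm([
  [[0, 0, -0.2, 0, 0, 0, 1], [0, 0, -0.45, 0, 0, 0, 1], [0, 0, -0.7, 0, 0, 0, 1]],
])

```text
time_s: 4.7
tool_pos: [0.442, 0.2305, 0.1601]
tool_rot: [180.0, 0.2, 12.8]
force: [0.8, -1.8, -4.6]
grip_width: 0.0591
grasp_force: 40.0
```

jog_arm([
  [[0, 0, -0.25, 0, 0, 0, 1], [0, 0, -0.5, 0, 0, 0, 1], [0, 0, -0.7, 0, 0, 0, 1], [0, 0, -0.7, 0, 0, 0, 1]],
])

```text
time_s: 5.1
tool_pos: [0.4442, 0.2317, 0.2323]
tool_rot: [180.0, -0.2, 12.8]
force: [0.8, -0.5, -4.2]
grip_width: 0.0586
grasp_force: 40.0
```

jog_arm([
  [[0, 0.35, 0, 0, 0, 0, 1], [0, 0.7, 0, 0, 0, 0, 1], [0, 1, 0, 0, 0, 0, 1]],
])

```text
time_s: 5.4
tool_pos: [0.4644, 0.1313, 0.2284]
tool_rot: [179.9, 0.2, 12.8]
force: [0.6, 0.3, -5.1]
grip_width: 0.0589
grasp_force: 40.0
```

jog_arm([
  [[0, 0.35, 0, 0, 0, 0, 1], [0, 0.7, 0, 0, 0, 0, 1], [0, 1, 0, 0, 0, 0, 1]],
])

```text
time_s: 5.7
tool_pos: [0.4865, 0.0337, 0.2283]
tool_rot: [180.0, 0.2, 12.8]
force: [0.4, -0.2, -4.3]
grip_width: 0.0592
grasp_force: 40.0
```

jog_arm([
  [[0, 0.35, 0, 0, 0, 0, 1], [0, 0.7, 0, 0, 0, 0, 1], [0, 1, 0, 0, 0, 0, 1]],
])

```text
time_s: 6.0
tool_pos: [0.5086, -0.0635, 0.228]
tool_rot: [-180.0, 0.2, 12.8]
force: [0.1, -0.4, -5.4]
grip_width: 0.0586
grasp_force: 40.0
```

jog_arm([
  [[0.05, 0.35, 0, 0, 0, 0, 1], [0.05, 0.7, 0, 0, 0, 0, 1], [0.05, 1, 0, 0, 0, 0, 1]],
])

```text
time_s: 6.3
tool_pos: [0.5357, -0.1597, 0.2277]
tool_rot: [-179.9, 0.2, 12.8]
force: [-0.4, -0.6, -5.1]
grip_width: 0.0592
grasp_force: 40.0
```

jog_arm([
  [[0, 0.1, 0, 0, 0, -0.045, 1], [0, 0.1, 0, 0, 0, -0.09, 1], [0, 0.1, 0, 0, 0, -0.135, 1], [0, 0.1, 0, 0, 0, -0.18, 1], [0, 0.1, 0, 0, 0, -0.211, 1]],
])

```text
time_s: 6.8
tool_pos: [0.5377, -0.1672, 0.2277]
tool_rot: [-179.8, 0.1, 51.1]
force: [0.1, 0.2, -3.8]
grip_width: 0.0589
grasp_force: 40.0
```

jog_arm([
  [[0, 0, 0, 0, 0, 0, 1], [0, 0, 0, 0, 0, 0, 1]],
])

```text
time_s: 7.0
tool_pos: [0.5382, -0.1673, 0.2288]
tool_rot: [-179.9, 0.1, 50.7]
force: [0.4, -0.4, -4.3]
grip_width: 0.0593
grasp_force: 40.0
```

```bash
python3 - <<'E'
from h import *
A=np.mean([env.read_camera('scene')[0].astype(float) for _ in range(4)],0)
o=env.get_obs(); t=o['tool_pos']; print(t,o['tool_rot'])
K,c,M=cam('scene')
def pr(P): q=(np.array(P)-c)@M; return K[0,0]*q[0]/q[2]+K[0,2],K[1,1]*q[1]/q[2]+K[1,2]
zs=t[2]-.0912+.065   # shoulder z
u0,v0=228,140; s=7
im=cv2.resize(np.clip(A[v0:v0+85,u0:u0+90]*1.3,0,255).astype(np.uint8),None,fx=s,fy=s,interpolation=cv2.INTER_CUBIC)[...,::-1].copy()
for n,P in(('tip',[t[0],t[1],zs-.048]),('shoulder',[t[0],t[1],zs]),('hub',[.5402,-.168,.125])):
    u,v=pr(P); q=(int((u-u0+.5)*s),int((v-v0+.5)*s)); print(n,q); cv2.drawMarker(im,q,(0,0,255),0,10,1)
cv2.imwrite('pics/c3.png',im)
E
```

```text
[ 0.53889953 -0.16742186  0.23012262] [-1.79969991e+02  1.74075506e-02  5.07495306e+01]
tip (305, 462)
shoulder (298, 374)
hub (306, 518)
```

View pics/c3.png

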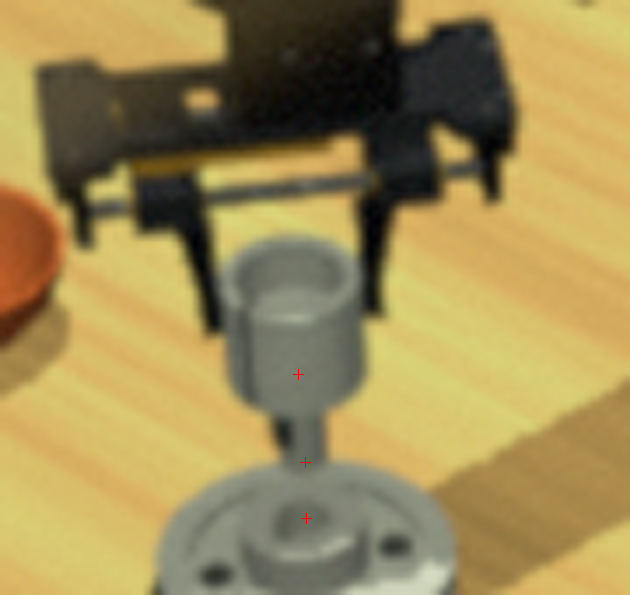

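The engraved line is at (247,345) on the cup, whose centre is at x≈296, which puts the mark at about +1.5°. The spindle tip sits over the bore at (306,518). I'll turn about 5.5° more and start down.

jog_arm([
  [[0.004, 0.014, 0, 0, 0, -0.03, 1], [0.004, 0.014, 0.1, 0, 0, -0.03, 1], [0.004, 0.014, 0.2, 0, 0, -0.03, 1], [0.004, 0.014, 0.3, 0, 0, -0.03, 1], [0.004, 0.014, 0.3, 0, 0, -0.03, 1]],
])

```text
time_s: 7.7
tool_pos: [0.5388, -0.1678, 0.198]
tool_rot: [-179.8, 0.1, 56.2]
force: [0.1, 0.3, -5.5]
grip_width: 0.0588
grasp_force: 40.0
```

jog_arm([
  [[0, 0, 0.04, 0, 0, 0, 1], [0, 0, 0.08, 0, 0, 0, 1], [0, 0, 0.12, 0, 0, 0, 1], [0, 0, 0.12, 0, 0, 0, 1]],
])

```text
time_s: 8.1
tool_pos: [0.5401, -0.168, 0.188]
tool_rot: [-180.0, 0.0, 56.2]
force: [0.5, -0.4, -4.4]
grip_width: 0.059
grasp_force: 40.0
```

jog_arm([
  [[0, 0, 0.03, 0, 0, 0, 1], [0, 0, 0.06, 0, 0, 0, 1], [0, 0, 0.09, 0, 0, 0, 1], [0, 0, 0.1, 0, 0, 0, 1], [0, 0, 0.1, 0, 0, 0, 1]],
])

```text
time_s: 8.6
tool_pos: [0.5403, -0.168, 0.1783]
tool_rot: [-180.0, 0.0, 56.2]
force: [0.2, 0.4, -4.0]
grip_width: 0.0591
grasp_force: 40.0
```

jog_arm([
  [[0, 0, 0.03, 0, 0, 0, 1], [0, 0, 0.06, 0, 0, 0, 1], [0, 0, 0.08, 0, 0, 0, 1], [0, 0, 0.08, 0, 0, 0, 1]],
])

```text
time_s: 9.0
tool_pos: [0.5401, -0.168, 0.17]
tool_rot: [-180.0, 0.0, 56.2]
force: [-0.8, 0.6, -4.3]
grip_width: 0.059
grasp_force: 40.0
```

The key is 11 mm down in the keyway with no resistance. I'll go on to the shoulder.

jog_arm([
  [[0, 0, 0.04, 0, 0, 0, 1], [0, 0, 0.08, 0, 0, 0, 1], [0, 0, 0.12, 0, 0, 0, 1], [0, 0, 0.16, 0, 0, 0, 1], [0, 0, 0.16, 0, 0, 0, 1]],
])

```text
time_s: 9.5
tool_pos: [0.5401, -0.168, 0.1537]
tool_rot: [-180.0, 0.0, 56.2]
force: [0.8, -0.4, -4.2]
grip_width: 0.0593
grasp_force: 40.0
```

jog_arm([
  [[0, 0, 0.01, 0, 0, 0, 1], [0, 0, 0.02, 0, 0, 0, 1], [0, 0, 0.03, 0, 0, 0, 1], [0, 0, 0.03, 0, 0, 0, 1], [0, 0, 0.03, 0, 0, 0, 1]],
])

```text
time_s: 10.0
tool_pos: [0.5404, -0.168, 0.1516]
tool_rot: [180.0, 0.0, 56.2]
force: [-0.6, 0.3, -4.3]
grip_width: 0.0591
grasp_force: 40.0
```

jog_arm([
  [[0, 0, 0.01, 0, 0, 0, 1], [0, 0, 0.01, 0, 0, 0, 1], [0, 0, 0.01, 0, 0, 0, 1]],
])

```text
time_s: 10.3
tool_pos: [0.5405, -0.1681, 0.1514]
tool_rot: [180.0, 0.0, 56.2]
force: [-4.1, 0.7, 4.0]
grip_width: 0.059
grasp_force: 40.0
```

jog_arm([
  [[0, 0, 0.01, 0, 0, 0, 1], [0, 0, 0.01, 0, 0, 0, 1], [0, 0, 0.01, 0, 0, 0, 1]],
])

```text
time_s: 10.6
tool_pos: [0.5405, -0.1681, 0.1514]
tool_rot: [180.0, 0.0, 56.2]
force: [-6.4, 0.9, 9.4]
grip_width: 0.0593
grasp_force: 40.0
```

jog_arm([
  [[0, 0, 0.01, 0, 0, 0, 1], [0, 0, 0.02, 0, 0, 0, 1], [0, 0, 0.02, 0, 0, 0, 1], [0, 0, 0.02, 0, 0, 0, 1], [0, 0, 0.02, 0, 0, 0, 1]],
])

```text
time_s: 11.1
tool_pos: [0.5405, -0.1681, 0.1513]
tool_rot: [179.9, 0.1, 56.2]
force: [-9.6, 1.5, 20.0]
grip_width: 0.059
grasp_force: 40.0
```

jog_arm([
  [[0, 0, 0, 0, 0, 0, 1], [0, 0, 0, 0, 0, 0, 1], [0, 0, 0, 0, 0, 0, 1], [0, 0, 0, 0, 0, 0, 1], [0, 0, 0, 0, 0, 0, 1]],
])

```text
time_s: 11.6
tool_pos: [0.5405, -0.1681, 0.1513]
tool_rot: [179.9, 0.1, 56.2]
force: [-9.9, 1.3, 20.0]
grip_width: 0.059
grasp_force: 40.0
```

```bash
python3 - <<'E'
from h import *
A=np.mean([env.read_camera('scene')[0].astype(float) for _ in range(3)],0)
B=np.mean([env.read_camera('top')[0].astype(float) for _ in range(3)],0)
f=lambda A,u0,v0,n:cv2.resize(np.clip(A[v0:v0+n,u0:u0+n]*1.3,0,255).astype(np.uint8),(400,400),interpolation=cv2.INTER_CUBIC)[...,::-1]
cv2.imwrite('pics/c4.png',np.hstack([f(A,235,165,75),f(B,355,175,75)]))
o=env.get_obs(); print(o['time_s'],o['force'],o['tool_pos'],o['wrist_torque'],o['grasp_force'])
E
```

```text
11.9 [-10.14833342   1.00315078  20.52077038] [ 0.54050841 -0.16817412  0.15132895] [0.6201436  2.45540388 0.08817406] 40.007465959643014
```

View pics/c4.png

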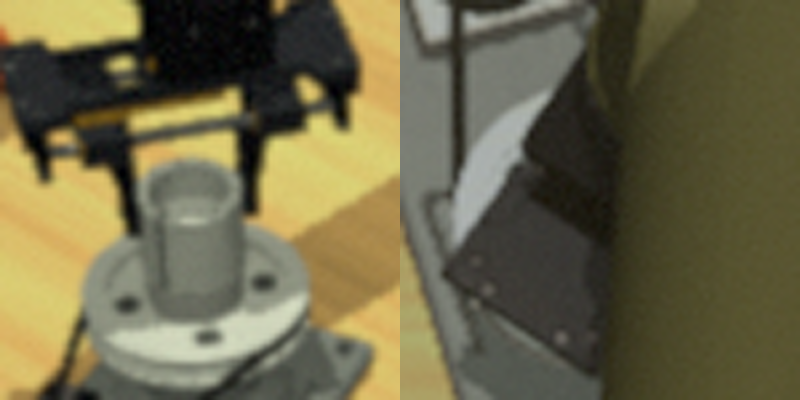

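The scene crop shows the cup, base at about (197,310), seated on the hub with no gap. The mark is at (163,265), and the push is a steady 20 N.

```bash
python3 -c "
from cell import env
print(env.sign_off())"
```

```text
the job is handed in; nothing more can be done
None
```

The cup chuck is home in the hub with its key in the keyway, still gripped at 40 N and pressed down with about 20 N; I handed the job in at about 12 s, and sign-off returned no verdict.

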